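# Sort the chess and draughts pieces, then ring the desk bell twice

### The job

Sort every loose piece on the table into its felt-lined tray: the pale kings in the green tray, the black rooks in the red tray, the maple discs in the blue tray. There are two kings, but there may be three or four rooks and two or three discs. When all of them are lying or standing in the right trays, ring twice for the arbiter, each time pressing the desk bell's plunger all the way down and letting it come fully back up; leave the mug, the pencil sharpener and the spectacle case where they are.

Things in the scene. Friction and masses are not known exactly. Their poses are not given: they have to be found in the camera images.
- king1: Boxwood (pale yellow) chess king, 95 mm tall, about 45 g: foot 38 mm across and 12 mm high, stem 21 mm across, crown 26 mm across from 58 to 88 mm up (best gripped there when it stands), small cross on top. Origin: centre of the underside; z up its axis, towards the cross. Starts standing.
- king2: Boxwood (pale yellow) chess king, 95 mm tall, about 45 g: foot 38 mm across and 12 mm high, stem 21 mm across, crown 26 mm across from 58 to 88 mm up (best gripped there when it stands), small cross on top. Origin: centre of the underside; z up its axis, towards the cross. Starts standing.
- rook1: Ebonised (black) rook, 51 mm tall, about 35 g: foot 34 mm across and 12 mm high, tower above it 27 mm across up to a notched top. Origin: centre of the underside; z up its axis. Starts standing; may be absent (None).
- rook2: Ebonised (black) rook, 51 mm tall, about 35 g: foot 34 mm across and 12 mm high, tower above it 27 mm across up to a notched top. Origin: centre of the underside; z up its axis. Starts standing; may be absent (None).
- rook3: Ebonised (black) rook, 51 mm tall, about 35 g: foot 34 mm across and 12 mm high, tower above it 27 mm across up to a notched top. Origin: centre of the underside; z up its axis. Starts standing; may be absent (None).
- rook4: Ebonised (black) rook, 51 mm tall, about 35 g: foot 34 mm across and 12 mm high, tower above it 27 mm across up to a notched top. Origin: centre of the underside; z up its axis. Starts standing; may be absent (None).
- disc1: Polished maple (orange-brown) draughts disc, 40 mm across, 12 mm thick, about 20 g, a thin darker ring inlaid on its top. Origin: centre of the underside. Starts flat on the table; may be absent (None).
- disc2: Polished maple (orange-brown) draughts disc, 40 mm across, 12 mm thick, about 20 g, a thin darker ring inlaid on its top. Origin: centre of the underside. Starts flat on the table; may be absent (None).
- disc3: Polished maple (orange-brown) draughts disc, 40 mm across, 12 mm thick, about 20 g, a thin darker ring inlaid on its top. Origin: centre of the underside. Starts flat on the table; may be absent (None).
- king_tray: Walnut open tray lined with green felt, for the kings; fixed to the table. Outside 146 (x) x 156 (y) x 36 mm high, walls 6 mm, inner floor 6 mm above the table. Origin: centre of the underside. A fixed closed walnut box, a chess clock and books, all up to 100 mm high, stand along the back of the table beyond x = 0.74 m.
- rook_tray: Walnut open tray lined with red felt, for the rooks; fixed to the table. Outside 146 (x) x 156 (y) x 36 mm high, walls 6 mm, inner floor 6 mm above the table. Origin: centre of the underside. A fixed closed walnut box, a chess clock and books, all up to 100 mm high, stand along the back of the table beyond x = 0.74 m.
- disc_tray: Walnut open tray lined with blue felt, for the draughts discs; fixed to the table. Outside 146 (x) x 156 (y) x 36 mm high, walls 6 mm, inner floor 6 mm above the table. Origin: centre of the underside. A fixed closed walnut box, a chess clock and books, all up to 100 mm high, stand along the back of the table beyond x = 0.74 m.
- bell: Chrome desk bell on a round walnut foot, 86 mm across, fixed to the table; the dome tops out 44 mm above the table. Origin: centre of the underside.
- bell_top (a point): Centre of the top of the bell's brass plunger, a 22 mm button standing 66 mm above the table when up; it moves down with the plunger.
- plunger (a joint): Bell plunger stroke in m: 0 up, 0.008 fully down (8 mm, straight down). Sprung: 1.5 N starts it, 5.5 N holds it fully down, it springs back by itself.
- mug: Cream porcelain mug, 80 mm across the rim, 90 mm tall, handle on its own +y side reaching about 35 mm out; a bystander, not to be moved. Origin: centre of the underside.
- sharpener: Brass pencil sharpener block 26 x 18 x 14 mm; a bystander, not to be moved. Origin: centre of the underside.
- case: Dark blue spectacle case 155 (x) x 58 (y) x 34 mm; a bystander, not to be moved. Origin: centre of the underside.

How it is judged:
By the outcome, as a careful person would: the job done as asked, in the order asked, and still so for the second after the job is handed in, with the robot touching nothing.
Of rook1, rook2, rook3, rook4 only 3 to 4 are there at a start; the rules pass over those that are not, and their reading is None.
Of disc1, disc2, disc3 only 2 to 3 are there at a start; the rules pass over those that are not, and their reading is None.
At some moment in a run one of rook1, rook2, rook3, rook4, disc1, disc2, disc3 may be knocked a few centimetres aside while the robot is not near it.
Once in a run the grip may slacken for a moment while it holds something.
It also fails if it takes over 210 s, if anything falls off the work surface, if the arm or the gripper's body presses on something with over 40 N, if the wrist force passes 120 N, or if a joint passes its speed limit or range.

### The arm

A 6-joint arm with a two-finger parallel gripper is mounted at the origin on the work surface. World frame = base frame: x ahead of the robot, y to its left, z up, the work surface at z = 0. Lengths are in m, angles in rad, forces in N, time in s.
With the tool pointing down it reaches from about 0.35 to 0.775 m from the base axis. Payload 7.3 kg.
Tool frame: the origin (TCP) lies at the very end of the fingers, on their centre line; the grasp point (between the pads) lies 19 mm behind it; z points along the fingers, y is the line along which they close (so a half turn about z gives the same grasp; the last joint's range is limited). The gripper opens to 92 mm and grips with 3 to 60 N. Pads are 19 mm wide; open, the fingers measure 130 mm over their backs; the gripper's body (75 mm by 190 mm) begins 47 mm behind the grasp point.
Start: joints at [1.121, 0.342, 1.524, -0, 1.275, -0.146], TCP at [0.157, 0.501, 0.227] pointing down, gripper open.
Joint ranges: [-2.53, 2.53], [-0.77, 2.02], [0.04, 2.7], [-1, 4.14], [0.28, 2.66], [-3.11, 3.11]. Speed limits (rad/s): [2.57, 2.57, 3.14, 3.14, 3.14, 3.14].

### API

Orientations are given as [roll, pitch, yaw] about the fixed x, y, z axes, in that order (R = Rz(yaw) Ry(pitch) Rx(roll)).
In Python, from cell import telemetry, eyes, job gives the robot as it stands.
- The arm moves only by the tool apply_moves, never from a script. Its arguments are lists of equal length, an entry for each row: "delta_pos": the shift along the world's x, y, z each as a share of 0.4 m, from -1 to 1, a list of three; "dr": the turn, a rotation vector about the world's x, y, z each as a share of 0.5 rad, from -1 to 1, a list of three; "jaw": the opening, from 0 (shut) to 1 (fully open). A call has 1 to 8 rows; each row is the pose to reach, as a shift and turn from the pose commanded when the call began; what a row does not reach only later rows make up. A row lasts 1/12 s, in which the tool goes at most 41.7 mm and 7.16 degrees, less where a joint would pass 70% of its speed; a pose out of reach is approached as far as the arm can. A call with a number of a shift or a turn outside -1 to 1 is refused whole. A call with a gripper value outside its range is refused whole. The fingers move at their own pace and stop on an object; "force" is the grip in N (left out, the last holds). Time passes only in rows, so rows that repeat a pose let the fingers close. It gives the time, the measured TCP pose, the force, the opening and the grip force at its end, in the units of the state.
- telemetry.observe(): the state, without advancing time (a new reading comes with each control period).
- eyes.read_camera(name): name is "side" or "top" or "wrist"; returns the picture (420x560x3 uint8, red, green, blue); there is no depth.
- eyes.camera_model(name): a dict with "vertical_fov" (degrees; the focal length in pixels is half the picture's height over the tangent of half this angle, whatever the lens; pixels are square), "cx", "cy" (the principal point, pixels), "rvec" (rotation vector, rad) and "tvec" (3), from world to camera coordinates, as OpenCV has them; the wrist camera has in their place "hand_eye" (4x4, takes a point from camera to tool coordinates, whose origin is the TCP and whose axes are the flange's). Camera axes: x right, y down, z forward; pixel columns grow to the right and rows downward; lengths in m; the calibration is good to about 2 mm. A picture is of the moment at which its call begins: read the wrist's pose just before it. camera_model takes no time and is no camera call.
- job.hand_in(): hands the job in; it is judged then, once.
The state is a dict: "time": time; "qpos": joint angles; "qvel": joint speeds; "joint_efforts": joint torques, N m; "tool_pos": TCP position; "tool_rot": TCP orientation; "contact_force": force on the tool from outside, world axes, zero at the start; "torque": the same for the moment, N m; "opening": finger opening in m; "grip_force": force on a finger pad.
Only numpy, scipy, OpenCV 4.12 (cv2) and the standard library are available. Lean on these libraries where they do the work, as an engineer would, in place of code of your own. Each camera call takes 0.05 s, during which the arm holds its last target. There are 200 camera calls.

## Working session

There is one attempt and no reset: what is moved stays moved. The work goes in short steps, Python scripts to look and compute and a tool call to move; the robot and the scene stay as the last step left them, time stands still between calls to the robot, and variables do not carry over. Pictures are saved under pics/ and viewed, at most 14 in all, crops included, and the job is handed in when it is done.

Besides the shell and the picture viewer there is one more tool, called as name(argument=value, ...), one argument or row to a line, values as JSON. apply_moves: Moves the arm, as the interface text tells. Its arguments: {"type":"object","properties":{"delta_pos":{"type":"array"},"dr":{"type":"array"},"jaw":{"type":"array"},"force":{"type":"number"}},"required":["delta_pos","dr","jaw"]}

```bash
ls; mkdir -p pics
python3 - <<'E'
from cell import telemetry, eyes, job
import cv2
print(telemetry.observe())
for n in ("top","side","wrist"):
    im=eyes.read_camera(n); cv2.imwrite(f"pics/{n}0.png",im[:,:,::-1]); print(n,eyes.camera_model(n))
E
```

```text
pics
{'time': 0.0, 'qpos': array([ 1.12099128e+00,  3.42705750e-01,  1.52500451e+00,  1.50565371e-05,
        1.27539670e+00, -1.46022268e-01]), 'qvel': array([-1.19499394e-03,  2.53993902e-05,  9.96473130e-04,  2.10534423e-04,
       -1.21236381e-03,  9.99773175e-04]), 'joint_efforts': array([-2.53816552e-04, -4.31237519e+01, -2.44215328e+01,  7.17201247e-02,
        5.59447089e-02, -7.49255651e-05]), 'tool_pos': array([0.15685376, 0.5006012 , 0.22605814]), 'tool_rot': array([-3.14009656e+00, -2.34581688e-04,  2.83780530e+00]), 'contact_force': array([0.76666415, 0.12934359, 0.40798833]), 'torque': array([-0.05847452,  0.01296612, -0.06156468]), 'grip_force': 0.0, 'opening': 0.09175963206957073}
top {'vertical_fov': 53.79389654139553, 'cx': 285.9236586499814, 'cy': 214.8670406854031, 'rvec': array([ 2.12571817, -2.18002776,  0.08662202]), 'tvec': array([0.02780187, 0.47540358, 1.01304032])}
side {'vertical_fov': 46.03385472551027, 'cx': 272.067824428065, 'cy': 213.99929748737094, 'rvec': array([ 2.19453907, -0.21703362,  0.11436005]), 'tvec': array([-0.46101163,  0.10413362,  1.2231069 ])}
wrist {'vertical_fov': 66.17990148840646, 'cx': 282.19316331643904, 'cy': 221.3451691321578, 'hand_eye': array([[-1.06703659e-03, -9.54459793e-01, -2.98337669e-01,
         7.99963121e-02],
       [ 9.99999306e-01, -8.69384757e-04, -7.95216572e-04,
        -1.01014697e-04],
       [ 4.99632023e-04, -2.98338310e-01,  9.54460058e-01,
        -1.57627087e-01],
       [ 0.00000000e+00,  0.00000000e+00,  0.00000000e+00,
         1.00000000e+00]])}
```

View pics/top0.png

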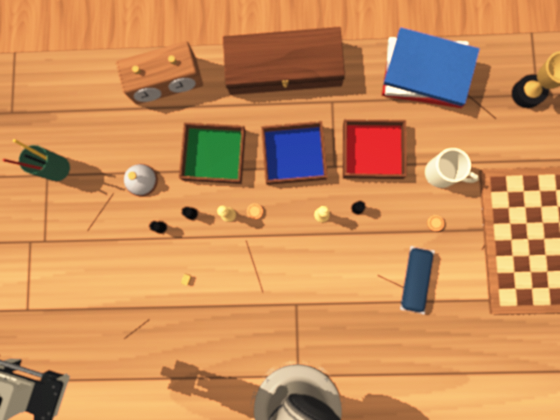

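View pics/side0.png

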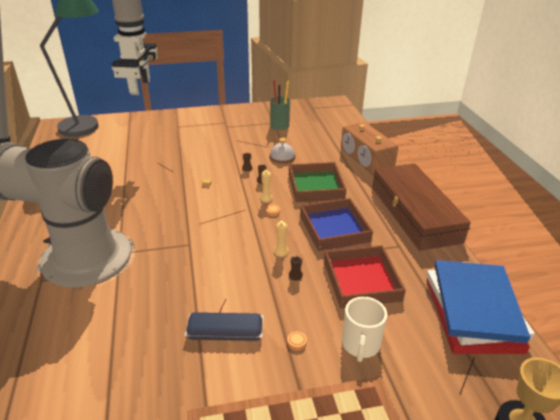

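The top view shows kings at (227,213) and (322,213), and rooks at (158,227), (190,213) and (359,207). Discs are at (256,212) and (437,223), the bell at (140,180), and the trays at green (213,153), blue (294,153) and red (374,150). The side view agrees: 3 rooks, 2 discs, and all pieces standing.

```bash
cat > h.py <<'E'
from cell import telemetry, eyes, job
import cv2, numpy as np
from scipy.spatial.transform import Rotation as R
def cam(n):
    m=eyes.camera_model(n); f=210/np.tan(np.radians(m["vertical_fov"]/2))
    if "rvec" in m:
        Rc=R.from_rotvec(m["rvec"]).as_matrix(); o=-Rc.T@m["tvec"]; W=Rc.T
    else:
        s=telemetry.observe(); T=np.eye(4); T[:3,:3]=R.from_euler("xyz",s["tool_rot"]).as_matrix(); T[:3,3]=s["tool_pos"]
        T=T@m["hand_eye"]; o=T[:3,3]; W=T[:3,:3]
    return o,W,f,m["cx"],m["cy"]
def ray(c,u,v):
    o,W,f,cx,cy=c; d=W@np.array([(u-cx)/f,(v-cy)/f,1]); return o,d
def onz(c,u,v,z):
    o,d=ray(c,u,v); return o+d*(z-o[2])/d[2]
def proj(c,p):
    o,W,f,cx,cy=c; q=W.T@(np.asarray(p)-o); return f*q[0]/q[2]+cx,f*q[1]/q[2]+cy
def tri(ca,pa,cb,pb):
    (o1,d1),(o2,d2)=ray(ca,*pa),ray(cb,*pb)
    t=np.linalg.lstsq(np.c_[d1,-d2],o2-o1,rcond=None)[0]
    a,b=o1+t[0]*d1,o2+t[1]*d2; return (a+b)/2,np.linalg.norm(a-b)
def blobs(im,col,amin=25,amax=4000):
    h,s,v=cv2.split(cv2.cvtColor(im,cv2.COLOR_RGB2HSV)); h=h.astype(int)
    k={"black":(v<55),
       "king":(h>=20)&(h<=32)&(s>80)&(v>150),
       "disc":(h>=8)&(h<=19)&(s>165)&(v>185),
       "green":(h>50)&(h<75)&(s>150),"blue":(h>112)&(h<128)&(s>190),"red":((h<4)|(h>176))&(s>220)&(v>120)}[col]
    n,l,st,ce=cv2.connectedComponentsWithStats(k.astype(np.uint8))
    return [(int(st[i,4]),*np.round(ce[i],1),*st[i,:4]) for i in range(1,n) if amin<=st[i,4]<=amax]
E
python3 - <<'E'
from h import *
z={"black":.027,"king":.05,"disc":.012,"green":.006,"blue":.006,"red":.006}
for n in("top","side"):
    im=cv2.imread(f"pics/{n}0.png")[:,:,::-1].copy(); c=cam(n)
    for k in z:
        for b in blobs(im,k):
            p=onz(c,b[1],b[2],z[k])
            if .3<p[0]<.8 and abs(p[1])<.6: print(n,k,*b[:3],[int(x) for x in b[3:]],np.round(p,3))
E
```

```text
top black 107 358.1 207.4 [353, 202, 12, 12] [ 0.49  -0.165  0.027]
top black 121 189.8 212.8 [183, 208, 14, 11] [0.488 0.258 0.027]
top black 126 158.2 226.6 [151, 222, 15, 11] [0.455 0.339 0.027]
top king 74 529.7 86.8 [525, 83, 12, 11] [ 0.778 -0.6    0.05 ]
top king 39 131.0 175.0 [128, 172, 7, 7] [0.584 0.401 0.05 ]
top king 221 514.5 183.1 [507, 176, 16, 15] [ 0.536 -0.543  0.05 ]
top king 206 532.1 198.4 [525, 191, 15, 15] [ 0.497 -0.582  0.05 ]
top king 217 499.4 199.4 [492, 192, 16, 15] [ 0.497 -0.503  0.05 ]
top king 83 221.3 211.4 [217, 206, 9, 15] [0.486 0.174 0.05 ]
top king 53 254.4 210.7 [251, 207, 8, 8] [0.486 0.092 0.05 ]
top king 128 320.2 212.4 [314, 206, 14, 15] [ 0.477 -0.069  0.05 ]
top king 224 517.2 215.0 [510, 208, 16, 15] [ 0.458 -0.543  0.05 ]
top king 49 435.7 222.4 [432, 219, 8, 8] [ 0.445 -0.347  0.05 ]
top king 214 534.9 230.5 [527, 223, 16, 16] [ 0.42  -0.581  0.05 ]
top king 221 502.2 231.4 [494, 224, 17, 15] [ 0.419 -0.504  0.05 ]
top king 223 519.9 247.0 [512, 240, 16, 15] [ 0.381 -0.543  0.05 ]
top king 232 504.6 264.0 [497, 257, 16, 15] [ 0.342 -0
[... 178 characters left out ...]
75, 8, 10] [0.322 0.265 0.05 ]
top disc 27 257.4 214.8 [250, 207, 13, 12] [0.48  0.089 0.012]
top disc 34 438.8 227.2 [430, 219, 15, 13] [ 0.436 -0.367  0.012]
top green 2312 212.7 153.2 [186, 130, 54, 48] [0.645 0.204 0.006]
top blue 2248 294.4 153.0 [266, 129, 56, 49] [ 0.639 -0.01   0.006]
side black 246 507.5 409.4 [496, 401, 28, 19] [ 0.768 -0.596  0.027]
side king 232 347.0 400.8 [339, 392, 19, 19] [ 0.493 -0.539  0.05 ]
side king 213 302.8 408.9 [296, 400, 15, 20] [ 0.414 -0.539  0.05 ]
side king 139 258.5 413.4 [252, 408, 16, 12] [ 0.34  -0.533  0.05 ]
side king 122 374.6 413.7 [368, 408, 15, 12] [ 0.53  -0.571  0.05 ]
side king 34 330.5 418.0 [324, 416, 13, 4] [ 0.455 -0.564  0.05 ]
```

apply_moves(
  delta_pos=[
    [0.325,-0.625,0.235],
    [0.325,-0.625,0.235],
    [0.325,-0.625,0.235],
    [0.325,-0.625,0.235],
    [0.325,-0.625,0.235],
    [0.325,-0.625,0.235],
    [0.325,-0.625,0.235],
    [0.325,-0.625,0.235],
  ],
  dr=[
    [0,0,0.608],
    [0,0,0.608],
    [0,0,0.608],
    [0,0,0.608],
    [0,0,0.608],
    [0,0,0.608],
    [0,0,0.608],
    [0,0,0.608],
  ],
  jaw=[1,1,1,1,1,1,1,1],
)

```text
time: 0.82
tool_pos: [0.2893, 0.2474, 0.3226]
tool_rot: [-3.141, 0.004, 3.138]
contact_force: [-0.6, 0.2, 0.0]
opening: 0.0916
grip_force: 0.0
```

apply_moves(
  delta_pos=[
    [0.325,-0.625,0],
    [0.325,-0.625,0],
    [0.325,-0.625,0],
    [0.325,-0.625,0],
    [0.325,-0.625,0],
    [0.325,-0.625,0],
    [0.325,-0.625,0],
    [0.325,-0.625,0],
  ],
  dr=[
    [0,0,0],
    [0,0,0],
    [0,0,0],
    [0,0,0],
    [0,0,0],
    [0,0,0],
    [0,0,0],
    [0,0,0],
  ],
  jaw=[1,1,1,1,1,1,1,1],
)

```text
time: 1.48
tool_pos: [0.4191, -0.0032, 0.3198]
tool_rot: [-3.14, -0.001, 3.137]
contact_force: [0.3, 0.1, 0.1]
opening: 0.0917
grip_force: 0.0
```

Run:
```python
from h import *
s=telemetry.observe(); print(s["time"],s["tool_pos"],s["tool_rot"])
im=eyes.read_camera("wrist"); cv2.imwrite("pics/w1.png",im[:,:,::-1])
```

```text
1.4833 [ 0.41907209 -0.00321368  0.31982406] [-3.14029372e+00 -6.18486688e-04  3.13680479e+00]
```

View pics/w1.png

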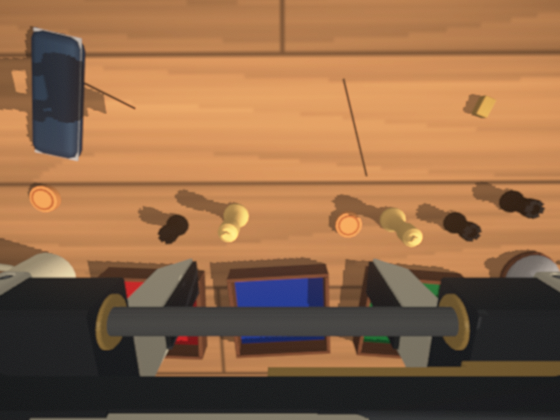

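The wrist view shows disc centres at (348,225) and (44,199). King tops are at (228,234) and (414,240), and rook tops at (169,232), (472,233) and (534,208). No extra pieces are hidden near the mug.

Run:
```python
from h import *
c=cam("wrist")
for n,u,v,z in [("KA top",228,235,.092),("KA foot",236,212,.006),("KB top",414,241,.092),("KB foot",390,217,.006),("R3 top",170,232,.05),("R3foot",177,222,.006),("R2top",472,233,.05),("R2foot",456,222,.006),("R1top",534,208,.05),("R1foot",512,201,.006),("D1",348,225,.012),("D2",44,199,.012)]:
    print(n,np.round(onz(c,u,v,z),3))
im=cv2.imread("pics/top0.png")[:,:,::-1].copy(); ct=cam("top")
for n,u,v,z in [("KA foot",323,214,.04),("R3",358,207.4,.03),("R2",190,213,.03),("R1",158,226.6,.03),("D1",256,212,.012),("D2",437,223,.012),("bell",131,175,.066),("red",374,150,.006)]: print("top",n,np.round(onz(ct,u,v,z),3))
print([np.round(proj(c,p),0) for p in [(.584,.401,.066),(.645,.204,.036)]])
```

```text
KA top [ 0.476 -0.071  0.092]
KA foot [ 0.469 -0.072  0.006]
KB top [0.485 0.166 0.092]
KB foot [0.478 0.163 0.006]
R3 top [ 0.486 -0.159  0.05 ]
R3foot [ 0.485 -0.163  0.006]
R2top [0.489 0.265 0.05 ]
R2foot [0.487 0.265 0.006]
R1top [0.453 0.344 0.05 ]
R1foot [0.454 0.344 0.006]
D1 [0.489 0.098 0.012]
D2 [ 0.446 -0.355  0.012]
top KA foot [ 0.474 -0.076  0.04 ]
top R3 [ 0.489 -0.164  0.03 ]
top R2 [0.487 0.257 0.03 ]
top R1 [0.454 0.338 0.03 ]
top D1 [0.487 0.092 0.012]
top D2 [ 0.447 -0.363  0.012]
top bell [0.581 0.394 0.066]
top red [ 0.641 -0.215  0.006]
[array([562., 298.]), array([412., 323.])]
```

apply_moves(
  delta_pos=[
    [0.158,0.418,-0.3],
    [0.158,0.418,-0.3],
    [0.158,0.418,-0.3],
    [0.158,0.418,-0.3],
    [0.158,0.418,-0.3],
    [0.158,0.418,-0.3],
  ],
  dr=[
    [0,0,-0.785],
    [0,0,-0.785],
    [0,0,-0.785],
    [0,0,-0.785],
    [0,0,-0.785],
    [0,0,-0.785],
  ],
  jaw=[0.7,0.7,0.7,0.7,0.7,0.7],
)

```text
time: 2.03
tool_pos: [0.4786, 0.1726, 0.1976]
tool_rot: [-3.141, -0.004, 2.752]
contact_force: [-0.5, -0.8, -0.3]
opening: 0.0648
grip_force: 0.0
```

apply_moves(
  delta_pos=[
    [0,0,0],
    [0,0,0],
    [0,0,0],
    [0,0,0],
  ],
  dr=[
    [0,0,-0.785],
    [0,0,-0.785],
    [0,0,-0.785],
    [0,0,-0.785],
  ],
  jaw=[0.7,0.7,0.7,0.7],
)

```text
time: 2.37
tool_pos: [0.4791, 0.1698, 0.2004]
tool_rot: [-3.141, -0.001, 2.354]
contact_force: [0.3, -0.4, 0.8]
opening: 0.0642
grip_force: 0.0
```

apply_moves(
  delta_pos=[
    [0,0,0],
    [0,0,0],
    [0,0,0],
    [0,0,0],
  ],
  dr=[
    [0,0,-0.785],
    [0,0,-0.785],
    [0,0,-0.785],
    [0,0,-0.785],
  ],
  jaw=[0.7,0.7,0.7,0.7],
)

```text
time: 2.7
tool_pos: [0.4796, 0.169, 0.2008]
tool_rot: [-3.142, -0.0, 1.963]
contact_force: [0.3, 0.2, -0.4]
opening: 0.0642
grip_force: 0.0
```

apply_moves(
  delta_pos=[
    [0,0,0],
    [0,0,0],
    [0,0,0],
    [0,0,0],
    [0,0,0],
  ],
  dr=[
    [0,0,-0.785],
    [0,0,-0.785],
    [0,0,-0.785],
    [0,0,-0.785],
    [0,0,-0.785],
  ],
  jaw=[0.7,0.7,0.7,0.7,0.7],
)

```text
time: 3.12
tool_pos: [0.4799, 0.1686, 0.2008]
tool_rot: [-3.142, -0.0, 1.578]
contact_force: [-0.4, -0.4, 0.4]
opening: 0.0646
grip_force: 0.0
```

Run:
```python
from h import *
im=eyes.read_camera("wrist"); cv2.imwrite("pics/w2.png",im[:,:,::-1])
s=telemetry.observe(); print(s["time"],s["tool_pos"],s["tool_rot"],s["opening"])
c=cam("wrist")
for p in [(.482,.164,.092),(.482,.164,.006),(.488,.095,.012)]: print(np.round(proj(c,p),0))
```

```text
3.1667 [0.47998026 0.16849773 0.20076793] [-3.14157090e+00 -8.76386773e-05  1.57822312e+00] 0.06438975937525383
[284. 223.]
[283. 200.]
[288. 259.]
```

View pics/w2.png

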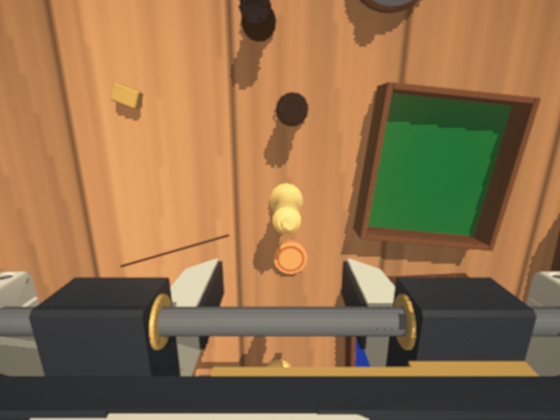

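King's foot at (286,198) and crown at (286,220) sit within 3 px of prediction; the disc is at (291,258), the next rook at (292,108), and the green tray is on the right.

apply_moves(
  delta_pos=[
    [0.0075,-0.006,-0.3675],
    [0.0075,-0.006,-0.3675],
    [0.0075,-0.006,-0.3675],
    [0.0075,-0.006,-0.3675],
    [0.0075,-0.006,-0.3675],
    [0.0075,-0.006,-0.3675],
  ],
  dr=[
    [0,0,0],
    [0,0,0],
    [0,0,0],
    [0,0,0],
    [0,0,0],
    [0,0,0],
  ],
  jaw=[0.7,0.7,0.7,0.7,0.7,0.7],
)

```text
time: 3.67
tool_pos: [0.4828, 0.1658, 0.0533]
tool_rot: [-3.139, 0.0, 1.575]
contact_force: [-0.0, -0.3, 0.8]
opening: 0.0643
grip_force: 0.0
```

apply_moves(
  delta_pos=[
    [0,0,0],
    [0,0,0],
    [0,0,0],
    [0,0,0],
    [0,0,0],
    [0,0,0],
  ],
  dr=[
    [0,0,0],
    [0,0,0],
    [0,0,0],
    [0,0,0],
    [0,0,0],
    [0,0,0],
  ],
  jaw=[0.1,0.1,0.1,0.1,0.1,0.1],
  force=25,
)

```text
time: 4.17
tool_pos: [0.4835, 0.1658, 0.0543]
tool_rot: [3.141, -0.0, 1.572]
contact_force: [0.1, 0.1, 0.1]
opening: 0.0289
grip_force: 0.0
```

apply_moves(
  delta_pos=[
    [0,0,0.06],
    [0,0,0.12],
    [0,0,0.18],
    [0,0,0.25],
    [0,0,0.25],
    [0,0,0.25],
  ],
  dr=[
    [0,0,0],
    [0,0,0],
    [0,0,0],
    [0,0,0],
    [0,0,0],
    [0,0,0],
  ],
  jaw=[0.1,0.1,0.1,0.1,0.1,0.1],
)

```text
time: 4.67
tool_pos: [0.4841, 0.166, 0.1552]
tool_rot: [3.138, -0.001, 1.572]
contact_force: [-0.6, -0.2, -1.6]
opening: 0.0255
grip_force: 25.0
```

apply_moves(
  delta_pos=[
    [0.09,0.01,0],
    [0.18,0.02,0],
    [0.27,0.023,0],
    [0.36,0.023,0],
    [0.3775,0.023,0],
    [0.3775,0.023,0],
    [0.3775,0.023,0],
  ],
  dr=[
    [0,0,0],
    [0,0,0],
    [0,0,0],
    [0,0,0],
    [0,0,0],
    [0,0,0],
    [0,0,0],
  ],
  jaw=[0.1,0.1,0.1,0.1,0.1,0.1,0.1],
)

```text
time: 5.25
tool_pos: [0.6329, 0.1748, 0.1517]
tool_rot: [-3.138, 0.0, 1.572]
contact_force: [-0.2, 0.7, -1.0]
opening: 0.0253
grip_force: 25.0
```

apply_moves(
  delta_pos=[
    [0,0,-0.07],
    [0,0,-0.14],
    [0,0,-0.19],
    [0,0,-0.215],
    [0,0,-0.23],
    [0,0,-0.23],
    [0,0,-0.23],
  ],
  dr=[
    [0,0,0],
    [0,0,0],
    [0,0,0],
    [0,0,0],
    [0,0,0],
    [0,0,0],
    [0,0,0],
  ],
  jaw=[0.1,0.1,0.1,0.1,0.1,0.1,0.1],
)

```text
time: 5.83
tool_pos: [0.6334, 0.1753, 0.0635]
tool_rot: [3.141, -0.0, 1.572]
contact_force: [-2.2, -0.5, 4.6]
opening: 0.0254
grip_force: 25.0
```

Run:
```python
from h import *
im=eyes.read_camera("side"); cv2.imwrite("pics/s2.png",cv2.resize(im[80:300,180:420,::-1],None,fx=2.5,fy=2.5))
s=telemetry.observe(); print(s["time"],s["tool_pos"],s["contact_force"],s["opening"],s["grip_force"])
```

```text
5.8833 [0.63343078 0.17534242 0.063444  ] [-3.53737532  0.57877265  6.63920255] 0.025326267641027786 25.000616312026978
```

View pics/s2.png

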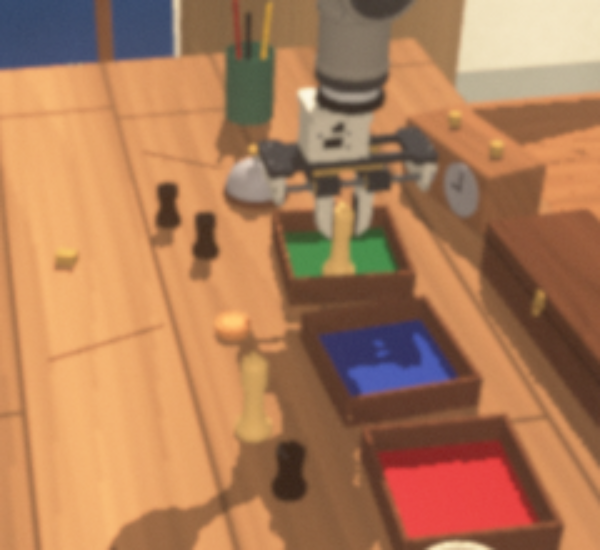

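The crop shows the king standing on the green felt between the fingers at about (340,245); the other pieces haven't moved.

apply_moves(
  delta_pos=[
    [0,0,0],
    [0,0,0],
    [0,0,0],
    [0,0,0],
    [0,0,0.1],
    [0,0,0.2],
    [0,0,0.34],
    [0,0,0.34],
  ],
  dr=[
    [0,0,0],
    [0,0,0],
    [0,0,0],
    [0,0,0],
    [0,0,0],
    [0,0,0],
    [0,0,0],
    [0,0,0],
  ],
  jaw=[0.55,0.55,0.55,0.55,0.55,0.55,0.55,0.55],
)

```text
time: 6.55
tool_pos: [0.6365, 0.1754, 0.2047]
tool_rot: [3.132, -0.002, 1.572]
contact_force: [0.8, 0.1, 0.4]
opening: 0.0504
grip_force: 0.0
```

apply_moves(
  delta_pos=[
    [-0.4,-0.62,0],
    [-0.4,-0.62,0],
    [-0.4,-0.62,0],
    [-0.4,-0.62,0],
    [-0.4,-0.62,0],
    [-0.4,-0.62,0],
    [-0.4,-0.62,0],
    [-0.4,-0.62,0],
  ],
  dr=[
    [0,0,0],
    [0,0,0],
    [0,0,0],
    [0,0,0],
    [0,0,0],
    [0,0,0],
    [0,0,0],
    [0,0,0],
  ],
  jaw=[0.7,0.7,0.7,0.7,0.7,0.7,0.7,0.7],
)

```text
time: 7.22
tool_pos: [0.471, -0.0774, 0.1978]
tool_rot: [-3.14, 0.002, 1.568]
contact_force: [1.1, -0.6, 0.1]
opening: 0.0639
grip_force: 0.0
```

apply_moves(
  delta_pos=[
    [0,0,0],
  ],
  dr=[
    [0,0,0],
  ],
  jaw=[0.7],
)

```text
time: 7.3
tool_pos: [0.4734, -0.0749, 0.1981]
tool_rot: [3.141, 0.0, 1.568]
contact_force: [-0.4, 0.3, -0.6]
opening: 0.064
grip_force: 0.0
```

```bash
cat >> h.py <<'E'
def look(kind,z,near,n="wrist",r=60,save=None):
    "blob of one kind near the predicted pixel of a world point -> world point at z"
    c=cam(n); im=eyes.read_camera(n); s=telemetry.observe()
    if save: cv2.imwrite(f"pics/{save}.png",im[:,:,::-1])
    u,v=proj(c,(*near,z)); print("t",s["time"],"tcp",np.round(s["tool_pos"],4),"pred",round(u),round(v))
    for b in blobs(im,kind,40,8000):
        if np.hypot(b[1]-u,b[2]-v)<r: print(kind,b[:3],[int(x) for x in b[3:]],np.round(onz(c,b[1],b[2],z),4))
E
python3 - <<'E'
from h import *
look("king",.05,(.474,-.073),save="w3")
E
```

```text
t 7.35 tcp [ 0.4742 -0.0737  0.198 ] pred 282 205
king (988, np.float64(286.8), np.float64(202.9)) [271, 180, 31, 47] [ 0.4788 -0.0712  0.05  ]
```

View pics/w3.png

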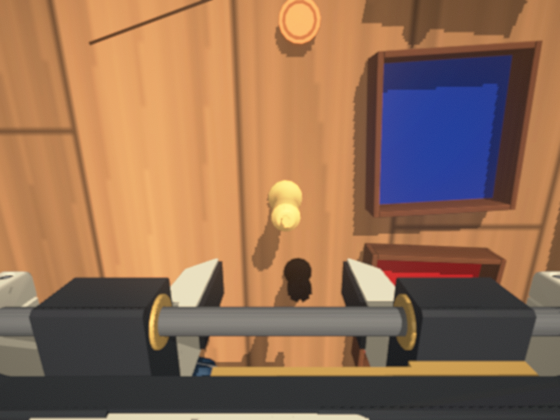

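King's crown is at (286,215) and foot at (286,190); a rook is at (298,275).

apply_moves(
  delta_pos=[
    [0.0075,0.005,-0.36],
    [0.0075,0.005,-0.36],
    [0.0075,0.005,-0.36],
    [0.0075,0.005,-0.36],
    [0.0075,0.005,-0.36],
    [0.0075,0.005,-0.36],
  ],
  dr=[
    [0,0,0],
    [0,0,0],
    [0,0,0],
    [0,0,0],
    [0,0,0],
    [0,0,0],
  ],
  jaw=[0.7,0.7,0.7,0.7,0.7,0.7],
)

```text
time: 7.85
tool_pos: [0.4776, -0.0698, 0.0532]
tool_rot: [-3.14, -0.001, 1.573]
contact_force: [0.4, -0.4, -0.2]
opening: 0.0641
grip_force: 0.0
```

apply_moves(
  delta_pos=[
    [0,0,0],
    [0,0,0],
    [0,0,0],
    [0,0,0],
    [0,0,0],
    [0,0,0],
    [0,0,0],
    [0,0,0],
  ],
  dr=[
    [0,0,0],
    [0,0,0],
    [0,0,0],
    [0,0,0],
    [0,0,0],
    [0,0,0],
    [0,0,0],
    [0,0,0],
  ],
  jaw=[0.1,0.1,0.1,0.1,0.1,0.1,0.1,0.1],
  force=25,
)

```text
time: 8.52
tool_pos: [0.4774, -0.0712, 0.054]
tool_rot: [3.141, 0.0, 1.572]
contact_force: [-1.2, 0.2, 2.4]
opening: 0.0253
grip_force: 25.0
```

apply_moves(
  delta_pos=[
    [0,0,0.06],
    [0,0,0.12],
    [0,0,0.2],
    [0,0,0.28],
    [0,0,0.325],
    [0,0,0.325],
    [0,0,0.325],
  ],
  dr=[
    [0,0,0],
    [0,0,0],
    [0,0,0],
    [0,0,0],
    [0,0,0],
    [0,0,0],
    [0,0,0],
  ],
  jaw=[0.1,0.1,0.1,0.1,0.1,0.1,0.1],
)

```text
time: 9.1
tool_pos: [0.4775, -0.0711, 0.1842]
tool_rot: [3.14, 0.001, 1.572]
contact_force: [-0.2, 1.1, -1.7]
opening: 0.0251
grip_force: 25.0
```

apply_moves(
  delta_pos=[
    [0.04,0.08,0],
    [0.08,0.16,0],
    [0.12,0.235,0],
    [0.16,0.31,0],
    [0.2,0.385,0],
    [0.2,0.385,0],
    [0.2,0.385,0],
  ],
  dr=[
    [0,0,0],
    [0,0,0],
    [0,0,0],
    [0,0,0],
    [0,0,0],
    [0,0,0],
    [0,0,0],
  ],
  jaw=[0.1,0.1,0.1,0.1,0.1,0.1,0.1],
)

```text
time: 9.68
tool_pos: [0.5565, 0.0845, 0.1812]
tool_rot: [-3.138, 0.0, 1.575]
contact_force: [-0.3, -0.3, -0.5]
opening: 0.0254
grip_force: 25.0
```

apply_moves(
  delta_pos=[
    [0.04,0.08,0],
    [0.08,0.16,0],
    [0.12,0.24,0],
    [0.16,0.32,0],
    [0.194,0.38,0],
    [0.194,0.38,0],
    [0.194,0.38,0],
  ],
  dr=[
    [0,0,0],
    [0,0,0],
    [0,0,0],
    [0,0,0],
    [0,0,0],
    [0,0,0],
    [0,0,0],
  ],
  jaw=[0.1,0.1,0.1,0.1,0.1,0.1,0.1],
)

```text
time: 10.27
tool_pos: [0.6343, 0.2348, 0.1814]
tool_rot: [-3.138, 0.001, 1.573]
contact_force: [-0.0, -0.9, -0.8]
opening: 0.0254
grip_force: 25.0
```

apply_moves(
  delta_pos=[
    [0,0,-0.08],
    [0,0,-0.16],
    [0,0,-0.23],
    [0,0,-0.27],
    [0,0,-0.29],
    [0,0,-0.3],
    [0,0,-0.302],
    [0,0,-0.302],
  ],
  dr=[
    [0,0,0],
    [0,0,0],
    [0,0,0],
    [0,0,0],
    [0,0,0],
    [0,0,0],
    [0,0,0],
    [0,0,0],
  ],
  jaw=[0.1,0.1,0.1,0.1,0.1,0.1,0.1,0.1],
)

```text
time: 10.93
tool_pos: [0.6354, 0.2345, 0.0641]
tool_rot: [3.14, -0.0, 1.571]
contact_force: [-0.1, -0.7, -0.8]
opening: 0.0253
grip_force: 25.0
```

apply_moves(
  delta_pos=[
    [0,0,0],
    [0,0,0],
    [0,0,0],
    [0,0,0],
    [0,0,0.1],
    [0,0,0.2],
    [0,0,0.34],
    [0,0,0.34],
  ],
  dr=[
    [0,0,0],
    [0,0,0],
    [0,0,0],
    [0,0,0],
    [0,0,0],
    [0,0,0],
    [0,0,0],
    [0,0,0],
  ],
  jaw=[0.55,0.55,0.55,0.55,0.55,0.55,0.55,0.55],
)

```text
time: 11.6
tool_pos: [0.6371, 0.2357, 0.2066]
tool_rot: [3.131, -0.003, 1.572]
contact_force: [1.1, 0.2, 1.6]
opening: 0.0504
grip_force: 0.0
```

apply_moves(
  delta_pos=[
    [-0.45,0.265,0],
    [-0.45,0.265,0],
    [-0.45,0.265,0],
    [-0.45,0.265,0],
    [-0.45,0.265,0],
    [-0.45,0.265,0],
    [-0.45,0.265,0],
    [-0.45,0.265,0],
  ],
  dr=[
    [0,0,0],
    [0,0,0],
    [0,0,0],
    [0,0,0],
    [0,0,0],
    [0,0,0],
    [0,0,0],
    [0,0,0],
  ],
  jaw=[0.65,0.65,0.65,0.65,0.65,0.65,0.65,0.65],
)

```text
time: 12.27
tool_pos: [0.4553, 0.3412, 0.1995]
tool_rot: [3.14, -0.0, 1.573]
contact_force: [0.2, -0.4, -0.7]
opening: 0.0598
grip_force: 0.0
```

Run:
```python
from h import *
look("black",.03,(.454,.341),save="w4")
im=eyes.read_camera("top"); cv2.imwrite("pics/t4.png",im[:,:,::-1])
a=cv2.imread("pics/w4.png"); b=cv2.resize(im[110:300,100:460,::-1],(560,296))
cv2.imwrite("pics/c4.png",np.vstack([a[:290],b]))
for n in["black"]:
  for q in blobs(im,"black",60,300): print(q[:3],np.round(onz(cam("top"),q[1],q[2],.03),3))
```

```text
t 12.3167 tcp [0.4558 0.3407 0.1992] pred 280 202
(64, np.float64(120.9), np.float64(192.1)) [0.545 0.434 0.03 ]
(93, np.float64(128.5), np.float64(190.9)) [0.548 0.415 0.03 ]
(101, np.float64(358.0), np.float64(207.3)) [ 0.49  -0.164  0.03 ]
(117, np.float64(189.7), np.float64(212.7)) [0.487 0.258 0.03 ]
(122, np.float64(158.3), np.float64(226.6)) [0.454 0.337 0.03 ]
(244, np.float64(120.9), np.float64(241.8)) [0.419 0.432 0.03 ]
(68, np.float64(13.1), np.float64(242.8)) [0.423 0.708 0.03 ]
(64, np.float64(20.9), np.float64(274.2)) [0.344 0.684 0.03 ]
(287, np.float64(111.0), np.float64(408.1)) [0.019 0.448 0.03 ]
(155, np.float64(327.7), np.float64(411.7)) [ 0.004 -0.072  0.03 ]
(178, np.float64(140.5), np.float64(416.2)) [-0.001  0.376  0.03 ]
```

View pics/c4.png

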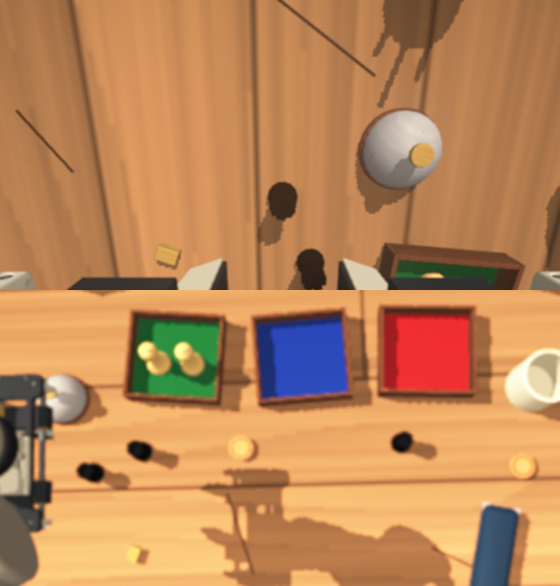

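Both kings stand in the green tray and the rest is unchanged. The target rook is at wrist (282,198), within 2 mm of prediction, and the plunger is at (422,155).

apply_moves(
  delta_pos=[
    [0.003,0.005,-0.46],
    [0.003,0.005,-0.46],
    [0.003,0.005,-0.46],
    [0.003,0.005,-0.46],
    [0.003,0.005,-0.46],
    [0.003,0.005,-0.46],
    [0.003,0.005,-0.46],
  ],
  dr=[
    [0,0,0],
    [0,0,0],
    [0,0,0],
    [0,0,0],
    [0,0,0],
    [0,0,0],
    [0,0,0],
  ],
  jaw=[0.65,0.65,0.65,0.65,0.65,0.65,0.65],
)

```text
time: 12.95
tool_pos: [0.4568, 0.3421, 0.0142]
tool_rot: [-3.14, 0.001, 1.57]
contact_force: [0.8, 0.1, 0.5]
opening: 0.0597
grip_force: 0.0
```

apply_moves(
  delta_pos=[
    [0,0,0],
    [0,0,0],
    [0,0,0],
    [0,0,0],
    [0,0,0],
    [0,0,0],
    [0,0,0],
    [0,0,0],
  ],
  dr=[
    [0,0,0],
    [0,0,0],
    [0,0,0],
    [0,0,0],
    [0,0,0],
    [0,0,0],
    [0,0,0],
    [0,0,0],
  ],
  jaw=[0.1,0.1,0.1,0.1,0.1,0.1,0.1,0.1],
  force=25,
)

```text
time: 13.62
tool_pos: [0.4563, 0.3432, 0.0157]
tool_rot: [3.141, -0.0, 1.572]
contact_force: [-1.4, -0.4, 6.1]
opening: 0.0265
grip_force: 25.0
```

apply_moves(
  delta_pos=[
    [0,0,0.06],
    [0,0,0.12],
    [0,0,0.2],
    [0,0,0.26],
    [0,0,0.26],
    [0,0,0.26],
  ],
  dr=[
    [0,0,0],
    [0,0,0],
    [0,0,0],
    [0,0,0],
    [0,0,0],
    [0,0,0],
  ],
  jaw=[0.1,0.1,0.1,0.1,0.1,0.1],
)

```text
time: 14.12
tool_pos: [0.4566, 0.3434, 0.1202]
tool_rot: [3.139, -0.001, 1.572]
contact_force: [-0.1, 0.7, -1.6]
opening: 0.0265
grip_force: 25.0
```

apply_moves(
  delta_pos=[
    [0.02,-0.08,0],
    [0.04,-0.17,0],
    [0.06,-0.26,0],
    [0.08,-0.35,0],
    [0.1,-0.44,0],
    [0.13,-0.53,0],
    [0.16,-0.62,0],
    [0.19,-0.7,0],
  ],
  dr=[
    [0,0,0],
    [0,0,0],
    [0,0,0],
    [0,0,0],
    [0,0,0],
    [0,0,0],
    [0,0,0],
    [0,0,0],
  ],
  jaw=[0.1,0.1,0.1,0.1,0.1,0.1,0.1,0.1],
)

```text
time: 14.78
tool_pos: [0.5312, 0.0608, 0.1173]
tool_rot: [-3.139, 0.0, 1.571]
contact_force: [1.1, 0.4, -1.1]
opening: 0.0267
grip_force: 25.0
```

apply_moves(
  delta_pos=[
    [0.03,-0.09,0],
    [0.06,-0.19,0],
    [0.09,-0.29,0],
    [0.12,-0.39,0],
    [0.16,-0.49,0],
    [0.19,-0.59,0],
    [0.22,-0.69,0],
    [0.256,-0.795,0],
  ],
  dr=[
    [0,0,0],
    [0,0,0],
    [0,0,0],
    [0,0,0],
    [0,0,0],
    [0,0,0],
    [0,0,0],
    [0,0,0],
  ],
  jaw=[0.1,0.1,0.1,0.1,0.1,0.1,0.1,0.1],
)

```text
time: 15.45
tool_pos: [0.6321, -0.2523, 0.1167]
tool_rot: [-3.138, -0.002, 1.572]
contact_force: [0.7, -0.5, -0.1]
opening: 0.0264
grip_force: 25.0
```

apply_moves(
  delta_pos=[
    [0,0,0],
    [0,0,-0.03],
    [0,0,-0.09],
    [0,0,-0.16],
    [0,0,-0.21],
    [0,0,-0.23],
    [0,0,-0.242],
    [0,0,-0.242],
  ],
  dr=[
    [0,0,0],
    [0,0,0],
    [0,0,0],
    [0,0,0],
    [0,0,0],
    [0,0,0],
    [0,0,0],
    [0,0,0],
  ],
  jaw=[0.1,0.1,0.1,0.1,0.1,0.1,0.1,0.1],
)

```text
time: 16.12
tool_pos: [0.6317, -0.2485, 0.0216]
tool_rot: [-3.139, -0.002, 1.573]
contact_force: [1.2, -0.5, -0.1]
opening: 0.0265
grip_force: 25.0
```

apply_moves(
  delta_pos=[
    [0,0,0],
    [0,0,0],
    [0,0,0],
    [0,0,0],
    [0,0,0.1],
    [0,0,0.2],
    [0,0,0.3],
    [0,0,0.445],
  ],
  dr=[
    [0,0,0],
    [0,0,0],
    [0,0,0],
    [0,0,0],
    [0,0,0],
    [0,0,0],
    [0,0,0],
    [0,0,0],
  ],
  jaw=[0.5,0.5,0.5,0.5,0.5,0.5,0.5,0.5],
)

```text
time: 16.78
tool_pos: [0.6325, -0.2504, 0.1852]
tool_rot: [-3.141, -0.0, 1.572]
contact_force: [1.1, -0.0, 0.9]
opening: 0.0458
grip_force: 0.0
```

apply_moves(
  delta_pos=[
    [-0.37,0.2325,0],
    [-0.37,0.2325,0],
    [-0.37,0.2325,0],
    [-0.37,0.2325,0],
    [-0.37,0.2325,0],
    [-0.37,0.2325,0],
    [-0.37,0.2325,0],
    [-0.37,0.2325,0],
  ],
  dr=[
    [0,0,0],
    [0,0,0],
    [0,0,0],
    [0,0,0],
    [0,0,0],
    [0,0,0],
    [0,0,0],
    [0,0,0],
  ],
  jaw=[0.65,0.65,0.65,0.65,0.65,0.65,0.65,0.65],
)

```text
time: 17.45
tool_pos: [0.4864, -0.1585, 0.1843]
tool_rot: [3.14, 0.001, 1.572]
contact_force: [0.7, -0.6, -0.1]
opening: 0.0597
grip_force: 0.0
```

```bash
sed -i 's/v<55/v<70/' h.py
python3 - <<'E'
from h import *
look("black",.03,(.488,-.163),save="w5")
im=eyes.read_camera("top"); cv2.imwrite("pics/t5.png",im[:,:,::-1])
a=cv2.imread("pics/w5.png"); b=cv2.resize(im[110:300,100:460,::-1],(560,296))
cv2.imwrite("pics/c5.png",np.vstack([a[:290],b]))
E
```

```text
t 17.5 tcp [ 0.4864 -0.1586  0.184 ] pred 283 209
black (834, np.float64(286.1), np.float64(211.6)) [272, 193, 28, 39] [ 0.4915 -0.1655  0.03  ]
```

View pics/c5.png

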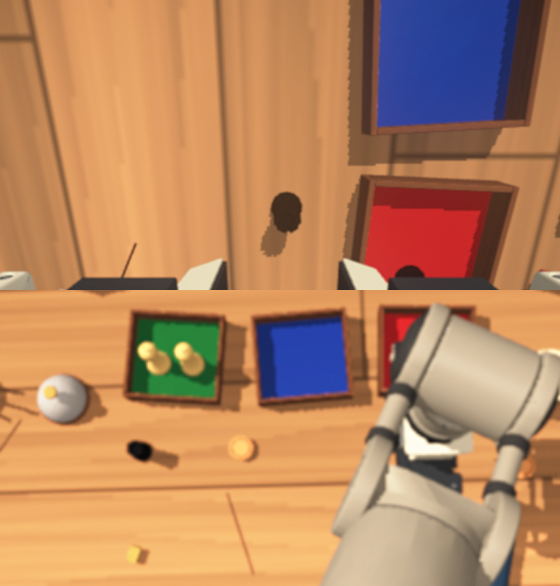

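One rook is in the red tray at wrist (410,272). The next one is at (286,211), i.e. about (0.490, -0.165).

apply_moves(
  delta_pos=[
    [0.009,-0.015,-0.42],
    [0.009,-0.015,-0.42],
    [0.009,-0.015,-0.42],
    [0.009,-0.015,-0.42],
    [0.009,-0.015,-0.42],
    [0.009,-0.015,-0.42],
    [0.009,-0.015,-0.42],
  ],
  dr=[
    [0,0,0],
    [0,0,0],
    [0,0,0],
    [0,0,0],
    [0,0,0],
    [0,0,0],
    [0,0,0],
  ],
  jaw=[0.65,0.65,0.65,0.65,0.65,0.65,0.65],
)

```text
time: 18.13
tool_pos: [0.4899, -0.1644, 0.0173]
tool_rot: [3.14, 0.001, 1.572]
contact_force: [0.6, -0.5, 1.1]
opening: 0.0599
grip_force: 0.0
```

apply_moves(
  delta_pos=[
    [0,0,0],
    [0,0,0],
    [0,0,0],
    [0,0,0],
    [0,0,0],
    [0,0,0],
    [0,0,0],
    [0,0,0],
  ],
  dr=[
    [0,0,0],
    [0,0,0],
    [0,0,0],
    [0,0,0],
    [0,0,0],
    [0,0,0],
    [0,0,0],
    [0,0,0],
  ],
  jaw=[0.1,0.1,0.1,0.1,0.1,0.1,0.1,0.1],
  force=25,
)

```text
time: 18.8
tool_pos: [0.4889, -0.1638, 0.0165]
tool_rot: [3.141, 0.0, 1.572]
contact_force: [-0.3, 0.9, 6.5]
opening: 0.0267
grip_force: 25.0
```

apply_moves(
  delta_pos=[
    [0,0,0.06],
    [0,0,0.12],
    [0,0,0.2],
    [0,0,0.225],
    [0,0,0.225],
    [0,0,0.225],
  ],
  dr=[
    [0,0,0],
    [0,0,0],
    [0,0,0],
    [0,0,0],
    [0,0,0],
    [0,0,0],
  ],
  jaw=[0.1,0.1,0.1,0.1,0.1,0.1],
)

```text
time: 19.3
tool_pos: [0.4884, -0.1636, 0.1055]
tool_rot: [3.141, 0.0, 1.572]
contact_force: [-0.2, 0.3, -0.5]
opening: 0.0267
grip_force: 25.0
```

apply_moves(
  delta_pos=[
    [0.08,0,0],
    [0.16,0,0],
    [0.24,0,0],
    [0.32,0,0],
    [0.3675,0,0],
    [0.3675,0,0],
    [0.3675,0,0],
  ],
  dr=[
    [0,0,0],
    [0,0,0],
    [0,0,0],
    [0,0,0],
    [0,0,0],
    [0,0,0],
    [0,0,0],
  ],
  jaw=[0.1,0.1,0.1,0.1,0.1,0.1,0.1],
)

```text
time: 19.88
tool_pos: [0.6347, -0.163, 0.1027]
tool_rot: [-3.137, -0.002, 1.573]
contact_force: [0.0, 0.0, -0.2]
opening: 0.0263
grip_force: 25.0
```

apply_moves(
  delta_pos=[
    [0,0,-0.06],
    [0,0,-0.12],
    [0,0,-0.17],
    [0,0,-0.19],
    [0,0,-0.2025],
    [0,0,-0.2025],
    [0,0,-0.2025],
  ],
  dr=[
    [0,0,0],
    [0,0,0],
    [0,0,0],
    [0,0,0],
    [0,0,0],
    [0,0,0],
    [0,0,0],
  ],
  jaw=[0.1,0.1,0.1,0.1,0.1,0.1,0.1],
)

```text
time: 20.47
tool_pos: [0.6357, -0.1639, 0.0255]
tool_rot: [3.141, 0.0, 1.572]
contact_force: [0.5, 0.5, 0.0]
opening: 0.0266
grip_force: 25.0
```

apply_moves(
  delta_pos=[
    [0,0,0],
    [0,0,0],
    [0,0,0],
    [0,0,0],
    [0,0,0.1],
    [0,0,0.2],
    [0,0,0.3],
    [0,0,0.4],
  ],
  dr=[
    [0,0,0],
    [0,0,0],
    [0,0,0],
    [0,0,0],
    [0,0,0],
    [0,0,0],
    [0,0,0],
    [0,0,0],
  ],
  jaw=[0.5,0.5,0.5,0.5,0.5,0.5,0.5,0.5],
)

```text
time: 21.13
tool_pos: [0.6353, -0.1635, 0.1868]
tool_rot: [3.142, 0.0, 1.572]
contact_force: [1.7, 0.1, 0.9]
opening: 0.046
grip_force: 0.0
```

apply_moves(
  delta_pos=[
    [-0.365,0.53,0],
    [-0.365,0.53,0],
    [-0.365,0.53,0],
    [-0.365,0.53,0],
    [-0.365,0.53,0],
    [-0.365,0.53,0],
    [-0.365,0.53,0],
    [-0.365,0.53,0],
  ],
  dr=[
    [0,0,0],
    [0,0,0],
    [0,0,0],
    [0,0,0],
    [0,0,0],
    [0,0,0],
    [0,0,0],
    [0,0,0],
  ],
  jaw=[0.65,0.65,0.65,0.65,0.65,0.65,0.65,0.65],
)

```text
time: 21.8
tool_pos: [0.4883, 0.0504, 0.1855]
tool_rot: [3.141, -0.0, 1.575]
contact_force: [0.5, -0.8, -0.2]
opening: 0.0595
grip_force: 0.0
```

apply_moves(
  delta_pos=[
    [0,0.53,0],
    [0,0.53,0],
    [0,0.53,0],
    [0,0.53,0],
    [0,0.53,0],
    [0,0.53,0],
    [0,0.53,0],
  ],
  dr=[
    [0,0,0],
    [0,0,0],
    [0,0,0],
    [0,0,0],
    [0,0,0],
    [0,0,0],
    [0,0,0],
  ],
  jaw=[0.65,0.65,0.65,0.65,0.65,0.65,0.65],
)

```text
time: 22.38
tool_pos: [0.4905, 0.2618, 0.1844]
tool_rot: [3.141, 0.0, 1.575]
contact_force: [-0.2, -1.6, -0.5]
opening: 0.0599
grip_force: 0.0
```

Run:
```python
from h import *
look("black",.03,(.488,.262),save="w6")
im=eyes.read_camera("top"); cv2.imwrite("pics/t6.png",im[:,:,::-1])
a=cv2.imread("pics/w6.png"); b=cv2.resize(im[110:300,100:460,::-1],(560,296))
cv2.imwrite("pics/c6.png",np.vstack([a[:290],b]))
```

```text
t 22.4333 tcp [0.4905 0.2602 0.1844] pred 279 205
black (848, np.float64(280.2), np.float64(204.6)) [267, 187, 28, 37] [0.4894 0.2622 0.03  ]
```

View pics/c6.png

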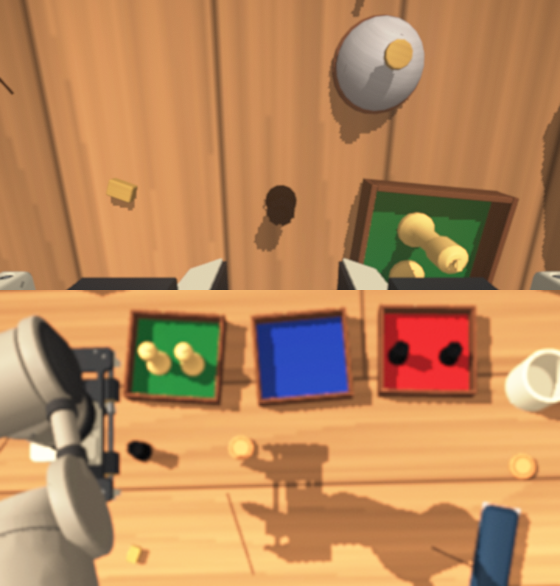

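Two rooks stand in the red tray. The last one is at wrist (280,205), i.e. (0.489, 0.262).

apply_moves(
  delta_pos=[
    [-0.004,0.004,-0.42],
    [-0.004,0.004,-0.42],
    [-0.004,0.004,-0.42],
    [-0.004,0.004,-0.42],
    [-0.004,0.004,-0.42],
    [-0.004,0.004,-0.42],
    [-0.004,0.004,-0.42],
  ],
  dr=[
    [0,0,0],
    [0,0,0],
    [0,0,0],
    [0,0,0],
    [0,0,0],
    [0,0,0],
    [0,0,0],
  ],
  jaw=[0.65,0.65,0.65,0.65,0.65,0.65,0.65],
)

```text
time: 23.07
tool_pos: [0.4899, 0.2613, 0.0189]
tool_rot: [3.139, -0.001, 1.57]
contact_force: [0.0, 0.5, 1.4]
opening: 0.0598
grip_force: 0.0
```

apply_moves(
  delta_pos=[
    [0,0,0],
    [0,0,0],
    [0,0,0],
    [0,0,0],
    [0,0,0],
    [0,0,0],
    [0,0,0],
    [0,0,0],
  ],
  dr=[
    [0,0,0],
    [0,0,0],
    [0,0,0],
    [0,0,0],
    [0,0,0],
    [0,0,0],
    [0,0,0],
    [0,0,0],
  ],
  jaw=[0.1,0.1,0.1,0.1,0.1,0.1,0.1,0.1],
  force=25,
)

```text
time: 23.73
tool_pos: [0.4882, 0.2621, 0.0174]
tool_rot: [3.141, -0.0, 1.572]
contact_force: [-0.6, -1.0, 4.4]
opening: 0.0264
grip_force: 25.0
```

apply_moves(
  delta_pos=[
    [0,0,0.06],
    [0,0,0.12],
    [0,0,0.2],
    [0,0,0.25],
    [0,0,0.25],
    [0,0,0.25],
  ],
  dr=[
    [0,0,0],
    [0,0,0],
    [0,0,0],
    [0,0,0],
    [0,0,0],
    [0,0,0],
  ],
  jaw=[0.1,0.1,0.1,0.1,0.1,0.1],
)

```text
time: 24.23
tool_pos: [0.4883, 0.2621, 0.1175]
tool_rot: [3.14, -0.001, 1.572]
contact_force: [-0.7, -0.2, -1.1]
opening: 0.0263
grip_force: 25.0
```

apply_moves(
  delta_pos=[
    [0.01,-0.08,0],
    [0.02,-0.17,0],
    [0.04,-0.26,0],
    [0.06,-0.35,0],
    [0.08,-0.44,0],
    [0.1,-0.54,0],
    [0.12,-0.64,0],
    [0.14,-0.74,0],
  ],
  dr=[
    [0,0,0],
    [0,0,0],
    [0,0,0],
    [0,0,0],
    [0,0,0],
    [0,0,0],
    [0,0,0],
    [0,0,0],
  ],
  jaw=[0.1,0.1,0.1,0.1,0.1,0.1,0.1,0.1],
)

```text
time: 24.9
tool_pos: [0.5429, -0.0357, 0.1149]
tool_rot: [-3.138, -0.001, 1.572]
contact_force: [-0.4, -0.0, -0.4]
opening: 0.0263
grip_force: 25.0
```

apply_moves(
  delta_pos=[
    [0.04,-0.08,0],
    [0.08,-0.16,0],
    [0.12,-0.24,0],
    [0.16,-0.32,0],
    [0.226,-0.4325,0],
    [0.226,-0.4325,0],
    [0.226,-0.4325,0],
    [0.226,-0.4325,0],
  ],
  dr=[
    [0,0,0],
    [0,0,0],
    [0,0,0],
    [0,0,0],
    [0,0,0],
    [0,0,0],
    [0,0,0],
    [0,0,0],
  ],
  jaw=[0.1,0.1,0.1,0.1,0.1,0.1,0.1,0.1],
)

```text
time: 25.57
tool_pos: [0.6331, -0.2068, 0.1142]
tool_rot: [-3.138, -0.002, 1.571]
contact_force: [0.3, 1.0, 0.1]
opening: 0.0265
grip_force: 25.0
```

apply_moves(
  delta_pos=[
    [0,0,-0.06],
    [0,0,-0.12],
    [0,0,-0.17],
    [0,0,-0.21],
    [0,0,-0.23],
    [0,0,-0.23],
    [0,0,-0.23],
  ],
  dr=[
    [0,0,0],
    [0,0,0],
    [0,0,0],
    [0,0,0],
    [0,0,0],
    [0,0,0],
    [0,0,0],
  ],
  jaw=[0.1,0.1,0.1,0.1,0.1,0.1,0.1],
)

```text
time: 26.15
tool_pos: [0.6338, -0.2055, 0.0246]
tool_rot: [-3.14, -0.001, 1.573]
contact_force: [0.3, -0.0, -0.4]
opening: 0.0263
grip_force: 25.0
```

apply_moves(
  delta_pos=[
    [0,0,0],
    [0,0,0],
    [0,0,0],
    [0,0,0],
    [0,0,0.1],
    [0,0,0.2],
    [0,0,0.3],
    [0,0,0.4],
  ],
  dr=[
    [0,0,0],
    [0,0,0],
    [0,0,0],
    [0,0,0],
    [0,0,0],
    [0,0,0],
    [0,0,0],
    [0,0,0],
  ],
  jaw=[0.5,0.5,0.5,0.5,0.5,0.5,0.5,0.5],
)

```text
time: 26.82
tool_pos: [0.634, -0.2069, 0.1867]
tool_rot: [-3.142, -0.0, 1.572]
contact_force: [0.6, -0.1, -0.2]
opening: 0.0464
grip_force: 0.0
```

apply_moves(
  delta_pos=[
    [-0.3675,0.76,0],
    [-0.3675,0.76,0],
    [-0.3675,0.76,0],
    [-0.3675,0.76,0],
    [-0.3675,0.76,0],
    [-0.3675,0.76,0],
    [-0.3675,0.76,0],
    [-0.3675,0.76,0],
  ],
  dr=[
    [0,0,0],
    [0,0,0],
    [0,0,0],
    [0,0,0],
    [0,0,0],
    [0,0,0],
    [0,0,0],
    [0,0,0],
  ],
  jaw=[0.7,0.7,0.7,0.7,0.7,0.7,0.7,0.7],
)

```text
time: 27.48
tool_pos: [0.4881, 0.0945, 0.1852]
tool_rot: [3.141, -0.0, 1.571]
contact_force: [-0.0, 0.5, -0.9]
opening: 0.0642
grip_force: 0.0
```

apply_moves(
  delta_pos=[
    [0,0,0],
    [0,0,0],
  ],
  dr=[
    [0,0,0],
    [0,0,0],
  ],
  jaw=[0.7,0.7],
)

```text
time: 27.65
tool_pos: [0.4885, 0.0947, 0.1854]
tool_rot: [3.141, 0.0, 1.576]
contact_force: [-0.9, -0.6, -0.2]
opening: 0.0644
grip_force: 0.0
```

Run:
```python
from h import *
look("disc",.012,(.488,.095),save="w7",r=50)
im=eyes.read_camera("top"); cv2.imwrite("pics/t7.png",im[:,:,::-1])
a=cv2.imread("pics/w7.png"); b=cv2.resize(im[110:300,100:460,::-1],(560,296))
cv2.imwrite("pics/c7.png",np.vstack([a[:290],b]))
```

```text
t 27.7 tcp [0.4894 0.0934 0.1853] pred 281 200
disc (252, np.float64(283.2), np.float64(200.2)) [268, 185, 31, 31] [0.4906 0.0951 0.012 ]
```

View pics/c7.png

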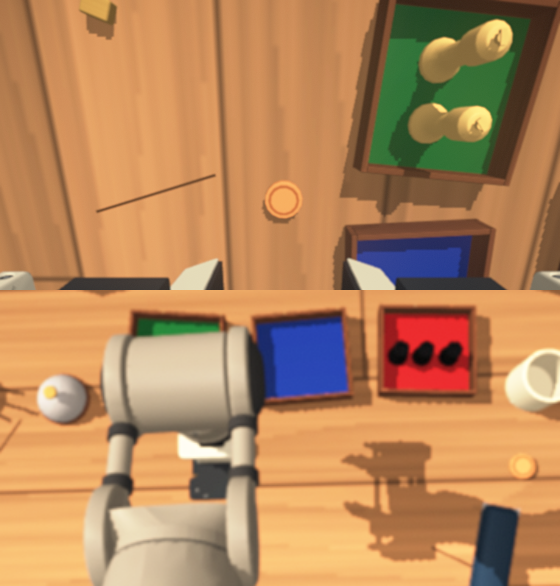

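Three rooks stand in the red tray. The disc is centred at wrist (283,200), i.e. (0.490, 0.095).

apply_moves(
  delta_pos=[
    [0.002,0.002,-0.2],
    [0.002,0.002,-0.35],
    [0.002,0.002,-0.42],
    [0.002,0.002,-0.44],
    [0.002,0.002,-0.452],
    [0.002,0.002,-0.452],
    [0.002,0.002,-0.452],
    [0.002,0.002,-0.452],
  ],
  dr=[
    [0,0,0],
    [0,0,0],
    [0,0,0],
    [0,0,0],
    [0,0,0],
    [0,0,0],
    [0,0,0],
    [0,0,0],
  ],
  jaw=[0.7,0.7,0.7,0.7,0.7,0.7,0.7,0.7],
)

```text
time: 28.42
tool_pos: [0.4909, 0.0923, 0.0036]
tool_rot: [3.141, 0.0, 1.569]
contact_force: [0.2, -0.6, 0.2]
opening: 0.0643
grip_force: 0.0
```

apply_moves(
  delta_pos=[
    [0,0,0],
    [0,0,0],
    [0,0,0],
    [0,0,0],
    [0,0,0],
    [0,0,0],
    [0,0,0],
    [0,0,0],
  ],
  dr=[
    [0,0,0],
    [0,0,0],
    [0,0,0],
    [0,0,0],
    [0,0,0],
    [0,0,0],
    [0,0,0],
    [0,0,0],
  ],
  jaw=[0.3,0.3,0.3,0.3,0.3,0.3,0.3,0.3],
  force=25,
)

```text
time: 29.08
tool_pos: [0.4902, 0.0939, 0.0042]
tool_rot: [3.141, 0.0, 1.572]
contact_force: [0.0, -0.8, 1.3]
opening: 0.039
grip_force: 25.0
```

apply_moves(
  delta_pos=[
    [0,0,0.06],
    [0,0,0.12],
    [0,0,0.2],
    [0,0,0.2],
    [0,0,0.2],
  ],
  dr=[
    [0,0,0],
    [0,0,0],
    [0,0,0],
    [0,0,0],
    [0,0,0],
  ],
  jaw=[0.3,0.3,0.3,0.3,0.3],
)

```text
time: 29.5
tool_pos: [0.4911, 0.094, 0.0855]
tool_rot: [3.138, -0.0, 1.572]
contact_force: [0.2, 0.1, -1.1]
opening: 0.0388
grip_force: 25.0
```

apply_moves(
  delta_pos=[
    [0.08,-0.04,0],
    [0.16,-0.08,0],
    [0.24,-0.12,0],
    [0.32,-0.16,0],
    [0.3575,-0.18,0],
    [0.3575,-0.18,0],
    [0.3575,-0.18,0],
  ],
  dr=[
    [0,0,0],
    [0,0,0],
    [0,0,0],
    [0,0,0],
    [0,0,0],
    [0,0,0],
    [0,0,0],
  ],
  jaw=[0.3,0.3,0.3,0.3,0.3,0.3,0.3],
)

```text
time: 30.08
tool_pos: [0.6322, 0.0215, 0.0818]
tool_rot: [-3.138, -0.0, 1.571]
contact_force: [-0.3, 1.5, -0.7]
opening: 0.0391
grip_force: 25.0
```

apply_moves(
  delta_pos=[
    [0,0,-0.06],
    [0,0,-0.12],
    [0,0,-0.16],
    [0,0,-0.18],
    [0,0,-0.18],
    [0,0,-0.18],
  ],
  dr=[
    [0,0,0],
    [0,0,0],
    [0,0,0],
    [0,0,0],
    [0,0,0],
    [0,0,0],
  ],
  jaw=[0.3,0.3,0.3,0.3,0.3,0.3],
)

```text
time: 30.58
tool_pos: [0.6323, 0.0225, 0.0118]
tool_rot: [-3.141, -0.0, 1.572]
contact_force: [-0.4, -1.2, 0.7]
opening: 0.0391
grip_force: 25.0
```

apply_moves(
  delta_pos=[
    [0,0,0],
    [0,0,0],
    [0,0,0],
    [0,0,0],
    [0,0,0.1],
    [0,0,0.2],
    [0,0,0.3],
    [0,0,0.435],
  ],
  dr=[
    [0,0,0],
    [0,0,0],
    [0,0,0],
    [0,0,0],
    [0,0,0],
    [0,0,0],
    [0,0,0],
    [0,0,0],
  ],
  jaw=[0.6,0.6,0.6,0.6,0.6,0.6,0.6,0.6],
)

```text
time: 31.25
tool_pos: [0.6326, 0.0218, 0.1754]
tool_rot: [-3.141, -0.0, 1.572]
contact_force: [0.4, -0.3, -0.1]
opening: 0.0551
grip_force: 0.0
```

apply_moves(
  delta_pos=[
    [-0.25,-0.475,0.02],
    [-0.25,-0.475,0.02],
    [-0.25,-0.475,0.02],
    [-0.25,-0.475,0.02],
    [-0.25,-0.475,0.02],
    [-0.25,-0.475,0.02],
  ],
  dr=[
    [0,0,0.785],
    [0,0,0.785],
    [0,0,0.785],
    [0,0,0.785],
    [0,0,0.785],
    [0,0,0.785],
  ],
  jaw=[0.7,0.7,0.7,0.7,0.7,0.7],
)

```text
time: 31.75
tool_pos: [0.5307, -0.1727, 0.1824]
tool_rot: [-3.141, 0.002, 1.961]
contact_force: [0.9, 0.5, 0.2]
opening: 0.0641
grip_force: 0.0
```

apply_moves(
  delta_pos=[
    [-0.215,-0.4725,0],
    [-0.215,-0.4725,0],
    [-0.215,-0.4725,0],
    [-0.215,-0.4725,0],
    [-0.215,-0.4725,0],
    [-0.215,-0.4725,0],
  ],
  dr=[
    [0,0,0.785],
    [0,0,0.785],
    [0,0,0.785],
    [0,0,0.785],
    [0,0,0.785],
    [0,0,0.785],
  ],
  jaw=[0.7,0.7,0.7,0.7,0.7,0.7],
)

```text
time: 32.25
tool_pos: [0.4447, -0.3622, 0.1819]
tool_rot: [-3.14, 0.002, 2.353]
contact_force: [0.2, -0.0, -0.2]
opening: 0.0643
grip_force: 0.0
```

apply_moves(
  delta_pos=[
    [0,0,0],
    [0,0,0],
    [0,0,0],
    [0,0,0],
    [0,0,0],
  ],
  dr=[
    [0,0,0.785],
    [0,0,0.785],
    [0,0,0.785],
    [0,0,0.785],
    [0,0,0.785],
  ],
  jaw=[0.7,0.7,0.7,0.7,0.7],
)

```text
time: 32.67
tool_pos: [0.4474, -0.3567, 0.1818]
tool_rot: [3.141, 0.0, 2.747]
contact_force: [-0.1, -0.2, 0.6]
opening: 0.0641
grip_force: 0.0
```

apply_moves(
  delta_pos=[
    [0,0,0],
    [0,0,0],
    [0,0,0],
    [0,0,0],
    [0,0,0],
    [0,0,0],
  ],
  dr=[
    [0,0,0.785],
    [0,0,0.785],
    [0,0,0.785],
    [0,0,0.785],
    [0,0,0.785],
    [0,0,0.785],
  ],
  jaw=[0.7,0.7,0.7,0.7,0.7,0.7],
)

```text
time: 33.17
tool_pos: [0.4472, -0.3569, 0.1817]
tool_rot: [3.141, 0.0, 3.137]
contact_force: [-0.6, 0.1, -0.2]
opening: 0.0642
grip_force: 0.0
```

Run:
```python
from h import *
print(telemetry.observe()["tool_rot"])
look("disc",.012,(.447,-.357),save="w8",r=60)
im=eyes.read_camera("top"); cv2.imwrite("pics/t8.png",im[:,:,::-1])
a=cv2.imread("pics/w8.png"); b=cv2.resize(im[110:300,100:460,::-1],(560,296))
cv2.imwrite("pics/c8.png",np.vstack([a[:290],b]))
```

```text
[3.14146670e+00 1.11370578e-04 3.13708126e+00]
t 33.2167 tcp [ 0.4471 -0.357   0.1817] pred 283 201
disc (233, np.float64(278.7), np.float64(201.6)) [264, 187, 31, 30] [ 0.4478 -0.3612  0.012 ]
```

View pics/c8.png

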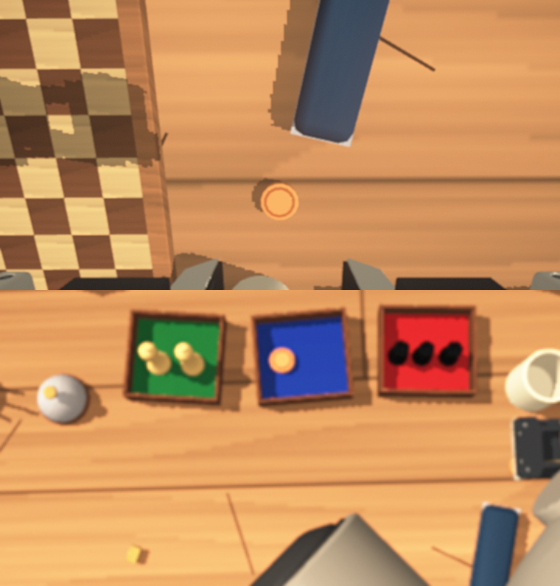

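The first disc is in the blue tray, with kings and rooks undisturbed. The second disc is at wrist (279,202), i.e. (0.448, -0.361), clear of the mug and the case.

apply_moves(
  delta_pos=[
    [0.002,-0.01,-0.2],
    [0.002,-0.01,-0.35],
    [0.002,-0.01,-0.42],
    [0.002,-0.01,-0.435],
    [0.002,-0.01,-0.444],
    [0.002,-0.01,-0.444],
    [0.002,-0.01,-0.444],
    [0.002,-0.01,-0.444],
  ],
  dr=[
    [0,0,0],
    [0,0,0],
    [0,0,0],
    [0,0,0],
    [0,0,0],
    [0,0,0],
    [0,0,0],
    [0,0,0],
  ],
  jaw=[0.7,0.7,0.7,0.7,0.7,0.7,0.7,0.7],
)

```text
time: 33.93
tool_pos: [0.4484, -0.3617, 0.005]
tool_rot: [-3.141, 0.001, 3.141]
contact_force: [1.1, 0.4, -0.6]
opening: 0.0641
grip_force: 0.0
```

apply_moves(
  delta_pos=[
    [0,0,0],
    [0,0,0],
    [0,0,0],
    [0,0,0],
    [0,0,0],
    [0,0,0],
    [0,0,0],
    [0,0,0],
  ],
  dr=[
    [0,0,0],
    [0,0,0],
    [0,0,0],
    [0,0,0],
    [0,0,0],
    [0,0,0],
    [0,0,0],
    [0,0,0],
  ],
  jaw=[0.3,0.3,0.3,0.3,0.3,0.3,0.3,0.3],
  force=25,
)

```text
time: 34.6
tool_pos: [0.4479, -0.3613, 0.0043]
tool_rot: [-3.141, 0.0, -3.141]
contact_force: [-0.7, 0.3, 3.9]
opening: 0.0386
grip_force: 25.0
```

apply_moves(
  delta_pos=[
    [0,0,0.06],
    [0,0,0.12],
    [0,0,0.2],
    [0,0,0.26],
    [0,0,0.26],
    [0,0,0.26],
  ],
  dr=[
    [0,0,0],
    [0,0,0],
    [0,0,0],
    [0,0,0],
    [0,0,0],
    [0,0,0],
  ],
  jaw=[0.3,0.3,0.3,0.3,0.3,0.3],
)

```text
time: 35.1
tool_pos: [0.4483, -0.3617, 0.1093]
tool_rot: [-3.14, 0.002, -3.141]
contact_force: [0.4, 0.3, 0.1]
opening: 0.0391
grip_force: 25.0
```

apply_moves(
  delta_pos=[
    [0.02,0.09,0],
    [0.05,0.18,0],
    [0.09,0.27,0],
    [0.13,0.36,0],
    [0.17,0.45,0],
    [0.21,0.54,0],
    [0.25,0.63,0],
    [0.3,0.7,0],
  ],
  dr=[
    [0,0,0],
    [0,0,0],
    [0,0,0],
    [0,0,0],
    [0,0,0],
    [0,0,0],
    [0,0,0],
    [0,0,0],
  ],
  jaw=[0.3,0.3,0.3,0.3,0.3,0.3,0.3,0.3],
)

```text
time: 35.77
tool_pos: [0.5667, -0.078, 0.1062]
tool_rot: [3.14, -0.004, -3.141]
contact_force: [0.1, 0.2, 0.2]
opening: 0.0386
grip_force: 25.0
```

apply_moves(
  delta_pos=[
    [0.08,0.04,0],
    [0.16,0.08,0],
    [0.24,0.12,0],
    [0.28,0.165,0],
    [0.28,0.165,0],
    [0.28,0.165,0],
    [0.28,0.165,0],
  ],
  dr=[
    [0,0,0],
    [0,0,0],
    [0,0,0],
    [0,0,0],
    [0,0,0],
    [0,0,0],
    [0,0,0],
  ],
  jaw=[0.3,0.3,0.3,0.3,0.3,0.3,0.3],
)

```text
time: 36.35
tool_pos: [0.6785, -0.0154, 0.1062]
tool_rot: [3.141, -0.004, -3.141]
contact_force: [0.6, 0.2, 0.4]
opening: 0.0389
grip_force: 25.0
```

apply_moves(
  delta_pos=[
    [0,0,-0.06],
    [0,0,-0.12],
    [0,0,-0.18],
    [0,0,-0.22],
    [0,0,-0.238],
    [0,0,-0.238],
    [0,0,-0.238],
  ],
  dr=[
    [0,0,0],
    [0,0,0],
    [0,0,0],
    [0,0,0],
    [0,0,0],
    [0,0,0],
    [0,0,0],
  ],
  jaw=[0.3,0.3,0.3,0.3,0.3,0.3,0.3],
)

```text
time: 36.93
tool_pos: [0.6796, -0.016, 0.0132]
tool_rot: [3.142, -0.0, 3.141]
contact_force: [-0.2, -1.0, 0.8]
opening: 0.0392
grip_force: 25.0
```

apply_moves(
  delta_pos=[
    [0,0,0],
    [0,0,0],
    [0,0,0],
    [0,0,0],
    [0,0,0.1],
    [0,0,0.2],
    [0,0,0.3],
    [0,0,0.45],
  ],
  dr=[
    [0,0,0],
    [0,0,0],
    [0,0,0],
    [0,0,0],
    [0,0,0],
    [0,0,0],
    [0,0,0],
    [0,0,0],
  ],
  jaw=[0.57,0.57,0.57,0.57,0.57,0.57,0.57,0.57],
)

```text
time: 37.6
tool_pos: [0.6794, -0.015, 0.1762]
tool_rot: [3.141, -0.001, -3.141]
contact_force: [1.1, -0.8, 0.3]
opening: 0.0523
grip_force: 0.0
```

apply_moves(
  delta_pos=[
    [-0.25,0.5,0.1],
    [-0.25,0.5,0.1],
    [-0.25,0.5,0.1],
    [-0.25,0.5,0.1],
    [-0.25,0.5,0.1],
    [-0.25,0.5,0.1],
    [-0.25,0.5,0.1],
  ],
  dr=[
    [0,0,0],
    [0,0,0],
    [0,0,0],
    [0,0,0],
    [0,0,0],
    [0,0,0],
    [0,0,0],
  ],
  jaw=[0,0,0,0,0,0,0],
)

```text
time: 38.18
tool_pos: [0.5781, 0.1892, 0.2164]
tool_rot: [3.14, 0.002, -3.136]
contact_force: [1.3, 0.2, -0.1]
opening: 0.0102
grip_force: 0.0
```

apply_moves(
  delta_pos=[
    [-0.1,0.54,0],
    [-0.1,0.54,0],
    [-0.1,0.54,0],
    [-0.1,0.54,0],
    [-0.1,0.54,0],
    [-0.1,0.54,0],
    [-0.1,0.54,0],
    [-0.1,0.54,0],
  ],
  dr=[
    [0,0,0],
    [0,0,0],
    [0,0,0],
    [0,0,0],
    [0,0,0],
    [0,0,0],
    [0,0,0],
    [0,0,0],
  ],
  jaw=[0,0,0,0,0,0,0,0],
)

```text
time: 38.85
tool_pos: [0.5401, 0.4004, 0.214]
tool_rot: [-3.141, -0.0, -3.14]
contact_force: [0.1, 0.2, -1.2]
opening: 0.0004
grip_force: 0.0
```

Run:
```python
from h import *
s=telemetry.observe(); print(s["time"],s["tool_pos"],s["tool_rot"],s["opening"])
c=cam("wrist"); w=eyes.read_camera("wrist"); cv2.imwrite("pics/w9.png",w[:,:,::-1])
for b in blobs(w,"king",40,3000): print(b[:3],np.round(onz(c,b[1],b[2],.066),3))
im=eyes.read_camera("top"); cv2.imwrite("pics/t9.png",im[:,:,::-1])
si=eyes.read_camera("side"); cv2.imwrite("pics/s9.png",si[:,:,::-1])
b=cv2.resize(im[110:300,100:460,::-1],(560,296))
cv2.imwrite("pics/c9.png",np.vstack([w[:300,:,::-1],b]))
```

```text
38.85 [0.54006572 0.40042886 0.21402921] [-3.14061646e+00 -1.45012136e-04 -3.14043221e+00] 0.0004022997578710744
(214, np.float64(275.9), np.float64(245.1)) [0.581 0.393 0.066]
(752, np.float64(137.8), np.float64(284.7)) [0.626 0.247 0.066]
(651, np.float64(78.7), np.float64(291.2)) [0.634 0.183 0.066]
(93, np.float64(489.3), np.float64(297.7)) [0.641 0.622 0.066]
```

View pics/c9.png

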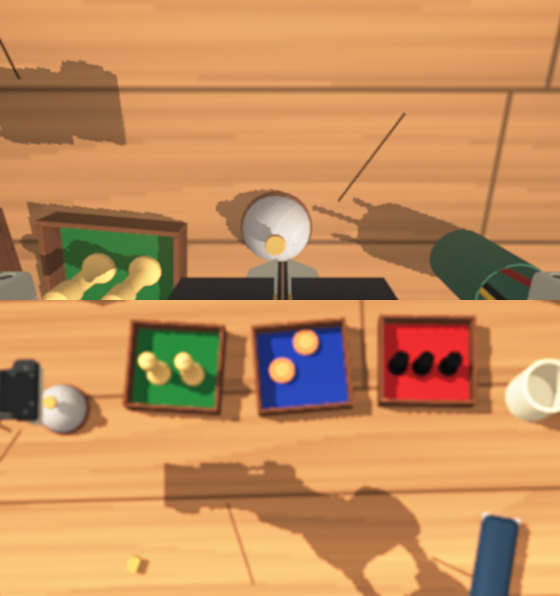

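Both discs are in blue, kings in green, rooks in red. The plunger is at wrist (276,245), i.e. (0.581, 0.393), matching the top view. Next I ring.

apply_moves(
  delta_pos=[
    [0.103,-0.019,0],
    [0.103,-0.019,-0.1],
    [0.103,-0.019,-0.2],
    [0.103,-0.019,-0.3],
    [0.103,-0.019,-0.345],
    [0.103,-0.019,-0.345],
    [0.103,-0.019,-0.345],
  ],
  dr=[
    [0,0,0],
    [0,0,0],
    [0,0,0],
    [0,0,0],
    [0,0,0],
    [0,0,0],
    [0,0,0],
  ],
  jaw=[0,0,0,0,0,0,0],
)

```text
time: 39.58
tool_pos: [0.5815, 0.3917, 0.0763]
tool_rot: [-3.141, -0.001, 3.14]
contact_force: [0.2, 0.6, 0.0]
opening: 0.0006
grip_force: 0.0
```

apply_moves(
  delta_pos=[
    [0,0,-0.02],
    [0,0,-0.03],
    [0,0,-0.038],
    [0,0,-0.044],
    [0,0,-0.047],
    [0,0,-0.047],
    [0,0,-0.047],
  ],
  dr=[
    [0,0,0],
    [0,0,0],
    [0,0,0],
    [0,0,0],
    [0,0,0],
    [0,0,0],
    [0,0,0],
  ],
  jaw=[0,0,0,0,0,0,0],
)

```text
time: 40.17
tool_pos: [0.5822, 0.3934, 0.0589]
tool_rot: [3.141, 0.003, -3.141]
contact_force: [4.2, -0.8, 4.7]
opening: 0.0004
grip_force: 2.5
```

apply_moves(
  delta_pos=[
    [0,0,-0.004],
    [0,0,-0.008],
    [0,0,-0.008],
    [0,0,-0.008],
    [0,0,-0.008],
  ],
  dr=[
    [0,0,0],
    [0,0,0],
    [0,0,0],
    [0,0,0],
    [0,0,0],
  ],
  jaw=[0,0,0,0,0],
)

```text
time: 40.58
tool_pos: [0.5823, 0.3935, 0.0581]
tool_rot: [3.14, 0.004, -3.141]
contact_force: [-0.3, -2.4, 16.8]
opening: 0.0006
grip_force: 8.5
```

apply_moves(
  delta_pos=[
    [0,0,0.03],
    [0,0,0.06],
    [0,0,0.06],
    [0,0,0.06],
    [0,0,0.06],
    [0,0,0.06],
    [0,0,0.06],
    [0,0,0.06],
  ],
  dr=[
    [0,0,0],
    [0,0,0],
    [0,0,0],
    [0,0,0],
    [0,0,0],
    [0,0,0],
    [0,0,0],
    [0,0,0],
  ],
  jaw=[0,0,0,0,0,0,0,0],
)

```text
time: 41.25
tool_pos: [0.5807, 0.3931, 0.0778]
tool_rot: [-3.141, -0.001, -3.141]
contact_force: [0.2, 0.3, 0.4]
opening: 0.0007
grip_force: 0.0
```

apply_moves(
  delta_pos=[
    [0,0,-0.025],
    [0,0,-0.038],
    [0,0,-0.046],
    [0,0,-0.052],
    [0,0,-0.057],
    [0,0,-0.06],
    [0,0,-0.06],
    [0,0,-0.06],
  ],
  dr=[
    [0,0,0],
    [0,0,0],
    [0,0,0],
    [0,0,0],
    [0,0,0],
    [0,0,0],
    [0,0,0],
    [0,0,0],
  ],
  jaw=[0,0,0,0,0,0,0,0],
)

```text
time: 41.92
tool_pos: [0.5813, 0.3934, 0.058]
tool_rot: [3.141, 0.002, -3.141]
contact_force: [-5.5, -4.3, 19.4]
opening: 0.0002
grip_force: 9.8
```

apply_moves(
  delta_pos=[
    [0,0,0],
    [0,0,0],
    [0,0,0],
  ],
  dr=[
    [0,0,0],
    [0,0,0],
    [0,0,0],
  ],
  jaw=[0,0,0],
)

```text
time: 42.17
tool_pos: [0.5813, 0.3934, 0.058]
tool_rot: [3.141, 0.002, -3.141]
contact_force: [-5.5, -3.5, 18.9]
opening: 0.0006
grip_force: 9.7
```

Lift clear, back off towards the robot, and take a last look.

apply_moves(
  delta_pos=[
    [0,0,0.05],
    [0,0,0.15],
    [0,0,0.25],
    [0,0,0.35],
    [0,0,0.4],
    [0,0,0.4],
    [0,0,0.4],
    [0,0,0.4],
  ],
  dr=[
    [0,0,0],
    [0,0,0],
    [0,0,0],
    [0,0,0],
    [0,0,0],
    [0,0,0],
    [0,0,0],
    [0,0,0],
  ],
  jaw=[0,0,0,0,0,0,0,0],
)

```text
time: 42.83
tool_pos: [0.5803, 0.3928, 0.2126]
tool_rot: [-3.14, -0.003, -3.141]
contact_force: [-0.3, -0.9, -0.3]
opening: 0.0004
grip_force: 0.0
```

apply_moves(
  delta_pos=[
    [-0.5,0.1,0.1],
    [-0.5,0.1,0.1],
    [-0.5,0.1,0.1],
    [-0.5,0.1,0.1],
    [-0.5,0.1,0.1],
    [-0.5,0.1,0.1],
    [-0.5,0.1,0.1],
    [-0.5,0.1,0.1],
  ],
  dr=[
    [0,0,0],
    [0,0,0],
    [0,0,0],
    [0,0,0],
    [0,0,0],
    [0,0,0],
    [0,0,0],
    [0,0,0],
  ],
  jaw=[0,0,0,0,0,0,0,0],
)

```text
time: 43.5
tool_pos: [0.3809, 0.4329, 0.253]
tool_rot: [-3.14, -0.002, -3.141]
contact_force: [0.1, 0.2, -1.1]
opening: 0.0004
grip_force: 0.0
```

Run:
```python
from h import *
a=eyes.read_camera("top")[100:320]; b=eyes.read_camera("side")
cv2.imwrite("pics/f.png",np.vstack([a,b[80:400]])[:,:,::-1])
```

```text
(no output)
```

View pics/f.png

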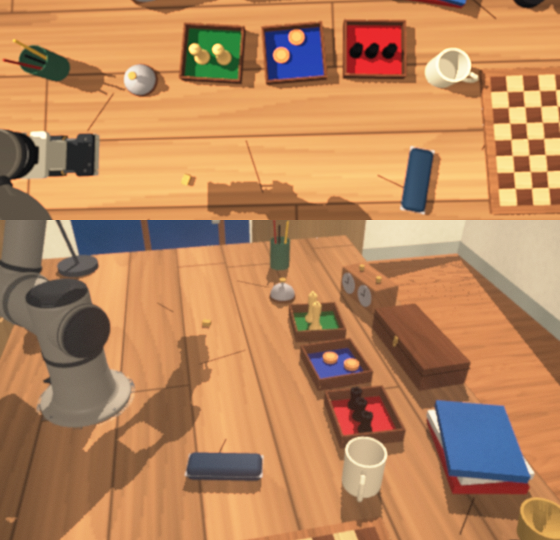

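The last look shows kings in green, discs in blue and rooks in red. The table is clear of loose pieces and the mug, sharpener and case haven't moved.

```bash
python3 -c "
from cell import job; print(job.hand_in())"
```

```text
the job is handed in; nothing more can be done
None
```

The job is handed in: two kings are in the green tray, three rooks in the red and two discs in the blue, and the bell was then pressed fully down and released twice.

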